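# Find the rocking corner of the microscope jig plate and set its shim

### The job

The circuit-board plate on the bench has one corner that rocks: press down on the yellow corner marks one at a time until you find the corner that sinks, then press the blue shim tab at that same corner down flat, leaving the other three tabs up. Then press that corner's yellow mark again and finish while holding it pressed with the fingertips, firmly (at least 6 N; 10 N is plenty), to show that the shim now carries it; lift, grip or push nothing away, and leave the things around it alone.

Things in the scene. Friction and masses are not known exactly. Their poses are not given: they have to be found in the camera images.
- base: grey square levelling base, 204 x 204 x 12 mm, fixed to the table, turned up to 20 degrees; origin at the centre of its underside (on the table), x away from the robot and y to the left at yaw 0. Four black guide blocks stand around the plate at mid-edge with about 2 mm play, their tops 6 mm below the plate's top.
- plate: aluminium plate, 130 x 130 x 10 mm, 0.85 kg, loose and level on four feet of the base, same yaw; origin at its underside's centre, 32 mm above the table. A holder with a green board (112 x 36 mm along x, 18 mm high) is fixed on its middle. One foot, not visibly, is soft: pressed on its mark that corner sinks 3 mm under 3 to 6 N and springs back; the others do not give.
- corner_a (a point): centre of the yellow 14 mm press mark on the near-left corner of the plate's top, straight above its foot, 47 mm from the plate's centre in x and y; at rest 42 mm above the table
- corner_b (a point): centre of the yellow 14 mm press mark on the near-right corner of the plate's top, straight above its foot, 47 mm from the plate's centre in x and y; at rest 42 mm above the table
- corner_c (a point): centre of the yellow 14 mm press mark on the far-right corner of the plate's top, straight above its foot, 47 mm from the plate's centre in x and y; at rest 42 mm above the table
- corner_d (a point): centre of the yellow 14 mm press mark on the far-left corner of the plate's top, straight above its foot, 47 mm from the plate's centre in x and y; at rest 42 mm above the table
- tab_a (a point): middle of the top of the near-left shim's blue tab, 38 x 24 x 4 mm, out along the plate's diagonal, first standing up 26 degrees. Lever hinge: level, across the diagonal, 94 mm from the plate's centre, 24 mm above the table. Flat, this point is 126 mm from the centre, 26 mm above the table. Press straight down about 126 mm from the centre: 8 to 14 N moves it, 16 to 20 N does it surely; it stays where left
- shim_a (a joint): angle of the near-left shim lever: 0 tab fully up, 0.46 rad tab flat (end stop). A steel nose on the lever's inner end, under the plate, then stands about 1 mm below the plate and carries a soft corner when that is pressed (more than about 40 N on the plate can force it back)
- tab_b (a point): middle of the top of the near-right shim's blue tab, 38 x 24 x 4 mm, out along the plate's diagonal, first standing up 26 degrees. Lever hinge: level, across the diagonal, 94 mm from the plate's centre, 24 mm above the table. Flat, this point is 126 mm from the centre, 26 mm above the table. Press straight down about 126 mm from the centre: 8 to 14 N moves it, 16 to 20 N does it surely; it stays where left
- shim_b (a joint): angle of the near-right shim lever: 0 tab fully up, 0.46 rad tab flat (end stop). A steel nose on the lever's inner end, under the plate, then stands about 1 mm below the plate and carries a soft corner when that is pressed (more than about 40 N on the plate can force it back)
- tab_c (a point): middle of the top of the far-right shim's blue tab, 38 x 24 x 4 mm, out along the plate's diagonal, first standing up 26 degrees. Lever hinge: level, across the diagonal, 94 mm from the plate's centre, 24 mm above the table. Flat, this point is 126 mm from the centre, 26 mm above the table. Press straight down about 126 mm from the centre: 8 to 14 N moves it, 16 to 20 N does it surely; it stays where left
- shim_c (a joint): angle of the far-right shim lever: 0 tab fully up, 0.46 rad tab flat (end stop). A steel nose on the lever's inner end, under the plate, then stands about 1 mm below the plate and carries a soft corner when that is pressed (more than about 40 N on the plate can force it back)
- tab_d (a point): middle of the top of the far-left shim's blue tab, 38 x 24 x 4 mm, out along the plate's diagonal, first standing up 26 degrees. Lever hinge: level, across the diagonal, 94 mm from the plate's centre, 24 mm above the table. Flat, this point is 126 mm from the centre, 26 mm above the table. Press straight down about 126 mm from the centre: 8 to 14 N moves it, 16 to 20 N does it surely; it stays where left
- shim_d (a joint): angle of the far-left shim lever: 0 tab fully up, 0.46 rad tab flat (end stop). A steel nose on the lever's inner end, under the plate, then stands about 1 mm below the plate and carries a soft corner when that is pressed (more than about 40 N on the plate can force it back)
- cup: cardboard-brown cup, 76 mm wide, 95 mm high; bystander; origin at its underside's centre
- jar: small amber jar with a black cap, 40 mm wide, 38 mm high, close to the base's right side; bystander; origin at its underside's centre
- driver: screwdriver, 120 mm long, lying; bystander; origin at its underside's centre (on its axis)
- tweezers: steel tweezers, 115 mm long, lying flat close to the base's left side; bystander; origin at its underside's centre
- spool: grey spool standing on its end, 56 mm wide, 38 mm high; bystander; origin at its underside's centre
- tray: white compartment tray, 90 x 120 x 25 mm; bystander; origin at its underside's centre
- heatsink: aluminium block, 30 x 30 x 20 mm; bystander; origin at its underside's centre
There are look-alikes about, which are no part of the job. Leave any brown or orange look-alike of the plate alone.

How it is judged:
By the outcome, as a careful person would: the job done as asked, in the order asked, and still so for the second after the job is handed in, while the arm keeps its last pose, push and grip.
It also fails if it takes over 64 s, if anything falls off the work surface, if the arm or the gripper's body presses on something with over 40 N, if the wrist force passes 120 N, or if a joint passes its speed limit or range.

### The arm

A 6-joint arm with a two-finger parallel gripper is mounted at the origin on the work surface. World frame = base frame: x ahead of the robot, y to its left, z up, the work surface at z = 0. Lengths are in m, angles in rad, forces in N, time in s.
With the tool pointing down it reaches from about 0.275 to 0.75 m from the base axis. Payload 10.2 kg.
Tool frame: the origin (TCP) lies midway between the tips of the shut fingers; the grasp point (between the pads) lies 19 mm behind it (grip_point_offset is the distance from the TCP to the grasp point, in m); z points along the fingers, y is the direction in which the jaws open and shut (so a half turn about z gives the same grasp; the last joint's range is limited). The gripper opens to 88 mm and grips with 3 to 60 N. Pads are 18 mm wide; open, the fingers measure 123 mm over their backs; the gripper's body (75 mm by 187 mm) begins 45 mm behind the grasp point.
Start: joints at [1.107, 0.313, 1.498, -0, 1.331, -0.223], TCP at [0.125, 0.51, 0.239] pointing down, gripper open.
Joint ranges: [-2.94, 2.94], [-0.97, 2.17], [0.19, 2.56], [-1.23, 4.37], [0.02, 3.11], [-2.88, 2.88]. Speed limits (rad/s): [2.39, 2.39, 3.01, 3.14, 3.14, 3.14].

### API

Orientations are given as a unit quaternion [w, x, y, z].
In Python, from rig import * gives the robot as it stands. The module is installed in compiled form; this text tells all that it offers.
- The arm moves only by the tool jog_arm, never from a script. Its argument "steps" is a list of rows, each a list of 3 entries, a list of its own where there are three numbers: the turn, a rotation vector about the tool's x, y, z in degrees, then the shift along the tool's x, y, z in mm, then the finger opening in mm, from 0 to 88.1. In form: [[[rx, ry, rz], [tx, ty, tz], hand], ...]. A call has 1 to 20 rows; each row shifts and turns the pose as measured when the row begins, along the tool's axes as they then stand; what a row does not reach is not made up. A row lasts 1/12 s, in which the tool goes at most 41.7 mm and 7.16 degrees, less where a joint would pass 70% of its speed; a pose out of reach is approached as far as the arm can. A call is refused whole if a number of a shift passes 41.7 or a number of a turn 7.16, either way. A call with a gripper value outside its range is refused whole. The fingers move at their own pace and stop on an object; "force" is the grip in N (left out, the last holds). Time passes only in rows, so rows that do not move let the fingers close. It gives the time, the measured TCP pose, the force and the opening at its end, in the units of the state.
- get_obs(): the state, without advancing time (a new reading comes with each control period).
- snapshot(name): name is "scene" or "top" or "wrist"; returns a dict with "pixels" (384x512x3 uint8, blue, green, red), "fx", "fy", "cx", "cy" (pixels), "D" ([k1, k2, p1, p2, k3] as OpenCV has them; the pictures are not rectified), "extrinsics" (4x4, takes a point from camera to world coordinates); the wrist camera has in their place "hand_eye" (4x4, takes a point from camera to tool coordinates, whose origin is the TCP and whose axes are the flange's). Camera axes: x right, y up, looking along -z (the intrinsics and any distortion apply to the point x, -y, -z); pixel columns grow to the right and rows downward; lengths in m; the calibration is good to about 2 mm. A picture is of the moment at which its call begins: read the wrist's pose just before it. There is no depth.
- sign_off(): hands the job in, once; it reports no verdict.
The state is a dict: "clock": time; "q": joint angles; "joint_vel": joint speeds; "joint_efforts": joint torques, N m; "tcp_pos": TCP position; "tool_rot": TCP orientation; "force": force on the tool from outside, world axes, zero at the start; "moment": the same for the moment, N m; "width": finger opening in m.
Only numpy, scipy, OpenCV 4.12 (cv2) and the standard library are available. Lean on these libraries where they do the work, as an engineer would, in place of code of your own. Each camera call takes 0.05 s, during which the arm holds its last target.

## Working session

There is one attempt and no reset: what is moved stays moved. The work goes in short steps, Python scripts to look and compute and a tool call to move; the robot and the scene stay as the last step left them, time stands still between calls to the robot, and variables do not carry over. Pictures are saved under pics/ and viewed, and the job is handed in when it is done.

Besides the shell and the picture viewer there is one more tool, called as name(argument=value, ...) on one line, values as JSON. jog_arm: Moves the arm, as the interface text tells. Its arguments: {"type":"object","properties":{"steps":{"type":"array","items":{"type":"array"}},"force":{"type":"number"}},"required":["steps"]}

```bash
mkdir -p pics; ls; python3 - <<'E'
from rig import *
import cv2
print(get_obs())
for n in ("scene","top"):
    s=snapshot(n); cv2.imwrite(f"pics/{n}0.png",s["pixels"])
    print(n,s["fx"],s["fy"],s["cx"],s["cy"],s["D"],s["extrinsics"])
E
```

```text
pics
{'clock': 0.0, 'q': array([ 1.10661748e+00,  3.13463944e-01,  1.49843896e+00, -3.78919912e-05,
        1.33098001e+00, -2.23380067e-01]), 'joint_vel': array([-0.00200435,  0.00221838, -0.0015439 , -0.00036   , -0.00114789,
       -0.0005464 ]), 'joint_efforts': array([-1.74867168e-04, -4.02225208e+01, -2.52265888e+01,  6.93986448e-02,
        3.53945349e-02, -9.89763612e-05]), 'tcp_pos': array([0.12509945, 0.50962531, 0.23815322]), 'tool_rot': array([-2.00116821e-04,  1.20104213e-01,  9.92761080e-01, -6.13587671e-04]), 'force': array([ 0.40192447, -0.06761959, -0.09715733]), 'moment': array([-0.04199371, -0.00411771,  0.00036227]), 'width': 0.08793027033804637}
scene 351.6925292539975 351.6925292539975 251.45080559115925 188.9039555863271 [0.02378245 0.         0.         0.         0.        ] [[-0.74321055 -0.52078676  0.4200229   0.94366507]
 [ 0.66899619 -0.56994707  0.47707907  0.50674556]
 [-0.00906564  0.63556392  0.77199503  0.8330866 ]
 [ 0.          0.          0.          1.        ]]
top 432.83464291819547 432.83464291819547 255.75834233089665 192.31335999755808 [-0.16485932  0.          0.          0.          0.        ] [[-0.01693829  0.98871905 -0.14882112  0.31877021]
 [-0.99985061 -0.01623694  0.00592647  0.02171776]
 [ 0.00344321  0.14889927  0.98884637  1.48634065]
 [ 0.          0.          0.          1.        ]]
```

View pics/scene0.png

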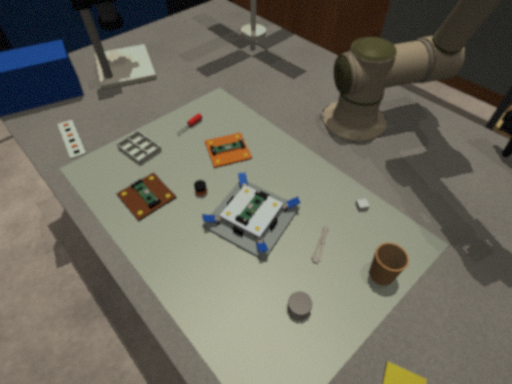

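View pics/top0.png

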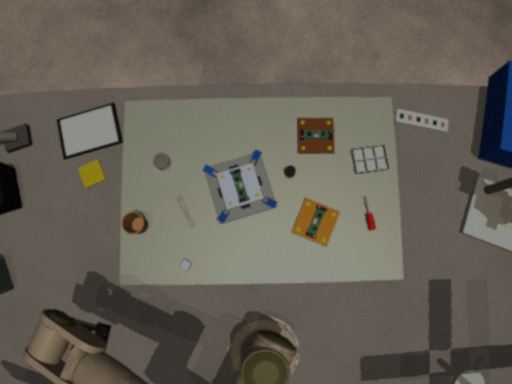

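The job's plate is the silver one on the grey base with blue tabs: top (240,187), scene (253,212). The look-alikes are the brown plate at top (316,135) / scene (146,195) and the orange plate at top (316,221) / scene (228,150). Next I'll check it in a close crop and measure it.

```bash
cat > h.py <<'E'
import numpy as np, cv2
def ray(s,uv,E=None):
    K=np.array([[s["fx"],0,s["cx"]],[0,s["fy"],s["cy"]],[0,0,1.]])
    p=cv2.undistortPoints(np.array(uv,float).reshape(-1,1,2),K,np.array(s["D"])).reshape(-1,2)
    d=np.c_[p[:,0],-p[:,1],-np.ones(len(p))]
    E=s["extrinsics"] if E is None else E
    return E[:3,3], d@E[:3,:3].T
def onz(s,uv,z,E=None):
    o,d=ray(s,uv,E); return o+d*((z-o[2])/d[:,2])[:,None]
def blobs(m,amin=4):
    n,l,st,c=cv2.connectedComponentsWithStats(m.astype(np.uint8))
    return [(tuple(c[i].round(1)),int(st[i,4])) for i in range(1,n) if st[i,4]>=amin]
def proj(s,P,E=None):
    E=s["extrinsics"] if E is None else E
    P=np.atleast_2d(P); c=(P-E[:3,3])@E[:3,:3]
    K=np.array([[s["fx"],0,s["cx"]],[0,s["fy"],s["cy"]],[0,0,1.]])
    return cv2.projectPoints(c*[1,-1,-1],np.zeros(3),np.zeros(3),K,np.array(s["D"]))[0].reshape(-1,2)
E
python3 - <<'E'
from rig import *; from h import *
for n,(x0,y0,x1,y1) in (("top",(195,140,290,230)),("scene",(190,165,310,265))):
    s=snapshot(n); im=s["pixels"]; c=im[y0:y1,x0:x1]
    cv2.imwrite(f"pics/{n}c.png",cv2.resize(c,None,fx=6,fy=6,interpolation=cv2.INTER_CUBIC))
    h=cv2.cvtColor(c,cv2.COLOR_BGR2HSV)
    for nm,lo,hi,z in (("yel",(18,90,120),(35,255,255),.042),("blue",(100,130,60),(125,255,255),.033),("green",(45,80,30),(90,255,255),.06)):
        b=blobs(cv2.inRange(h,lo,hi)>0)
        for (u,v),a in b: print(n,nm,u+x0,v+y0,a,onz(s,[u+x0,v+y0],z)[0].round(4))
E
```

```text
top yel 248.7 168.0 7 [0.6202 0.0357 0.042 ]
top yel 222.0 176.3 7 [0.593  0.1268 0.042 ]
top yel 257.0 194.5 8 [0.5286 0.009  0.042 ]
top yel 230.0 202.7 7 [0.5022 0.1003 0.042 ]
top blue 255.8 154.9 56 [0.6678 0.0107 0.033 ]
top blue 208.4 169.5 57 [0.6193 0.1741 0.033 ]
top blue 270.9 202.4 54 [ 0.5021 -0.0377  0.033 ]
top blue 222.2 216.9 54 [0.4556 0.1275 0.033 ]
top green 239.3 184.9 114 [0.5594 0.0677 0.06  ]
scene yel 246.0 190.5 6 [0.529  0.0117 0.042 ]
scene yel 274.3 204.1 9 [0.5029 0.1023 0.042 ]
scene yel 227.8 213.0 10 [0.6191 0.0379 0.042 ]
scene yel 257.0 228.0 9 [0.5927 0.1283 0.042 ]
scene blue 242.1 178.1 57 [ 0.5009 -0.0382  0.033 ]
scene blue 292.8 202.3 68 [0.4544 0.1287 0.033 ]
scene blue 208.6 218.2 67 [0.6657 0.0104 0.033 ]
scene blue 261.6 247.0 66 [0.6194 0.175  0.033 ]
scene green 252.3 206.2 141 [0.5623 0.0761 0.06  ]
```

```bash
ls pics
```

```text
scene0.png
scenec.png
top0.png
topc.png
```

View pics/topc.png

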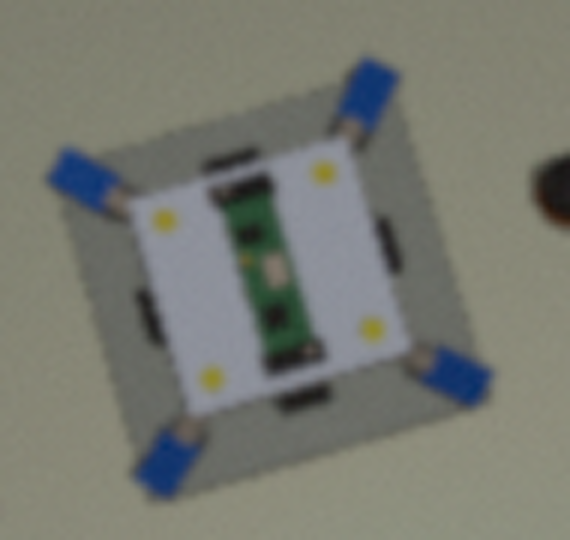

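```bash
python3 - <<'E'
import numpy as np
from scipy.spatial.transform import Rotation as R
# a near-left(-47,+47) b near-right(-47,-47) c far-right d far-left
M=np.array([[-47,47],[-47,-47],[47,-47],[47,47]])/1e3
t=np.array([[.5022,.1003],[.5286,.009],[.6202,.0357],[.593,.1268]])
s=np.array([[.5029,.1023],[.529,.0117],[.6191,.0379],[.5927,.1283]])
w=(t+s)/2; c=w.mean(0); d=w-c
yaw=np.arctan2((M[:,0]*d[:,1]-M[:,1]*d[:,0]).sum(),(M*d).sum())
Rm=np.array([[np.cos(yaw),-np.sin(yaw)],[np.sin(yaw),np.cos(yaw)]])
print(c,np.degrees(yaw)); print((c+M@Rm.T).round(4)); print(((c+M@Rm.T)-w).round(4))
print("tabs",(c+(M/np.hypot(.047,.047)*.126)@Rm.T).round(4))
q=[-2.0e-4,.1201,.99276,-6e-4]
print(R.from_quat([q[1],q[2],q[3],q[0]]).as_matrix().round(4))
E
```

```text
[0.5609625 0.069    ] 16.248380080617594
[[0.5027 0.101 ]
 [0.529  0.0107]
 [0.6192 0.037 ]
 [0.5929 0.1273]]
[[ 0.0001 -0.0003]
 [ 0.0002  0.0004]
 [-0.0004  0.0002]
 [ 0.0001 -0.0003]]
tabs [[ 0.4505  0.1296]
 [ 0.5004 -0.0415]
 [ 0.6714  0.0084]
 [ 0.6216  0.1795]]
[[-9.712e-01  2.385e-01 -5.000e-04]
 [ 2.385e-01  9.712e-01 -1.100e-03]
 [ 3.000e-04 -1.200e-03 -1.000e+00]]
```

The crop confirms it: silver plate, four yellow marks, four blue tabs, yaw about 16°. I'll shut the fingers, turn 15° to line up with the diagonal and travel to above corner a.

jog_arm(steps=[[[0,0,5],[0,0,0],0],[[0,0,5],[0,0,0],0],[[0,0,5],[0,0,0],0],[[0,0,0],[0,0,0],0]], force=20)

```text
clock: 0.53
tcp_pos: [0.125, 0.5094, 0.2377]
tool_rot: [-0.0, 0.254, 0.967, -0.001]
force: [0.5, 0.3, 0.4]
width: 0.0634
```

```bash
cat > go.py <<'E'
import sys, numpy as np
from rig import *
from scipy.spatial.transform import Rotation as R
T=dict(a=(.5027,.101),b=(.529,.0107),c=(.6192,.037),d=(.5929,.1273),ta=(.4505,.1296),tb=(.5004,-.0415),tc=(.6714,.0084),td=(.6216,.1795))
o=get_obs(); q=o["tool_rot"]; m=R.from_quat([q[1],q[2],q[3],q[0]])
p=np.array([*T[sys.argv[1]],float(sys.argv[2])])
dz=m.inv().apply(p-o["tcp_pos"])*1e3
M=m.as_matrix()
print(o["clock"],o["tcp_pos"].round(4),"F",o["force"].round(2),"w",o["width"],"q",o["q"].round(2))
print("shift mm",dz.round(1)," toolx ang",np.degrees(np.arctan2(M[1,0],M[0,0])).round(2),"z",M[:,2].round(4), "level fix deg",np.degrees(m.inv().apply(np.cross(M[:,2],[0,0,-1]))).round(2))
E
python3 go.py a .12
```

```text
0.5333 [0.125  0.5094 0.2377] F [0.45 0.27 0.38] w 0.06343369276657505 q [ 1.11  0.31  1.5  -0.    1.33  0.05]
shift mm [-529.6 -169.8  118.2]  toolx ang 150.57 z [-0.001  -0.0022 -1.    ] level fix deg [-0.14  0.01  0.  ]
```

jog_arm(steps=[[[0,0,0],[-33,-10.6,4],0],[[0,0,0],[-33,-10.6,4],0],[[0,0,0],[-33,-10.6,4],0],[[0,0,0],[-33,-10.6,4],0],[[0,0,0],[-33,-10.6,4],0],[[0,0,0],[-33,-10.6,4],0],[[0,0,0],[-33,-10.6,4],0],[[0,0,0],[-33,-10.6,4],0],[[0,0,0],[-33,-10.6,4],0],[[0,0,0],[-33,-10.6,4],0],[[0,0,0],[-33,-10.6,4],0],[[0,0,0],[-33,-10.6,4],0],[[0,0,0],[-33,-10.6,4],0],[[0,0,0],[-33,-10.6,4],0],[[0,0,0],[-33,-10.6,4],0],[[0,0,0],[0,0,0],0]])

```text
clock: 1.87
tcp_pos: [0.5005, 0.1173, 0.1743]
tool_rot: [0.0, 0.228, 0.974, -0.0]
force: [-0.3, 0.5, -0.4]
width: 0.0004
```

```bash
python3 go.py a .12
```

```text
1.8667 [0.5005 0.1173 0.1743] F [-0.33  0.48 -0.43] w 0.00038061464430554537 q [ 0.    0.35  1.62 -0.    1.17 -1.11]
shift mm [ -9.1 -13.7  54.3]  toolx ang 153.66 z [ 7.e-04 -2.e-04 -1.e+00] level fix deg [ 0.01  0.04 -0.  ]
```

jog_arm(steps=[[[0,0,2.4],[-5,-7,27],0],[[0,0,0],[-4,-6.5,27],0],[[0,0,0],[0,0,30],0],[[0,0,0],[0,0,30],0],[[0,0,0],[0,0,0],0]])

```text
clock: 2.28
tcp_pos: [0.5044, 0.0991, 0.0573]
tool_rot: [0.002, 0.244, 0.97, 0.001]
force: [-1.7, 0.8, -1.4]
width: 0.0011
```

```bash
python3 go.py a .052
```

```text
2.2833 [0.5044 0.0991 0.0573] F [-1.74  0.77 -1.44] w 0.0011334360672949745 q [-0.03  0.51  1.74  0.    0.89 -1.11]
shift mm [2.4 0.9 5.3]  toolx ang 151.7 z [ 5.1e-03  1.0e-04 -1.0e+00] level fix deg [ 0.15  0.25 -0.  ]
```

jog_arm(steps=[[[0,0,0],[2.4,0.9,0],0],[[0,0,0],[0,0,0],0],[[0,0,0],[0,0,0],0]])

```text
clock: 2.53
tcp_pos: [0.5029, 0.1019, 0.0597]
tool_rot: [0.003, 0.242, 0.97, 0.001]
force: [0.8, -0.6, -1.0]
width: 0.0005
```

```bash
python3 go.py a .044; python3 - <<'E'
from rig import *; from h import *
from scipy.spatial.transform import Rotation as R
o=get_obs(); s=snapshot("wrist"); im=s["pixels"]; cv2.imwrite("pics/w1.png",im)
q=o["tool_rot"]; T=np.eye(4); T[:3,:3]=R.from_quat([q[1],q[2],q[3],q[0]]).as_matrix(); T[:3,3]=o["tcp_pos"]
E=T@s["hand_eye"]; np.set_printoptions(suppress=True)
h=cv2.cvtColor(im,cv2.COLOR_BGR2HSV)
for (u,v),a in blobs(cv2.inRange(h,(18,90,100),(35,255,255))>0,60): print(u,v,a,onz(s,[u,v],.042,E)[0].round(4))
E
```

```text
2.5333 [0.5029 0.1019 0.0597] F [ 0.79 -0.62 -0.99] w 0.0005048105933447308 q [-0.03  0.5   1.74  0.    0.89 -1.11]
shift mm [-0.2 -0.9 15.7]  toolx ang 151.96 z [ 5.7e-03  2.0e-04 -1.0e+00] level fix deg [ 0.17  0.28 -0.  ]
259.1 229.4 256 [0.4999 0.103  0.042 ]
225.4 322.1 296 [0.5408 0.0597 0.042 ]
292.3 322.0 280 [0.5586 0.0929 0.042 ]
```

View pics/w1.png

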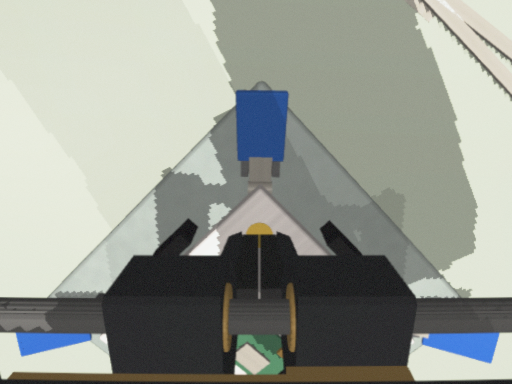

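The wrist view shows mark a at (259,229) just past the fingertips, with tab a beyond it at (262,125). The aim agrees within a couple of mm, so I'll descend.

jog_arm(steps=[[[0,0.2,0],[0,-0.9,8],0],[[0,0,0],[0,0,5],0],[[0,0,0],[0,0,1],0],[[0,0,0],[0,0,0.5],0],[[0,0,0],[0,0,0],0],[[0,0,0],[0,0,0],0]])

```text
clock: 3.08
tcp_pos: [0.5044, 0.1014, 0.0473]
tool_rot: [0.004, 0.242, 0.97, 0.002]
force: [0.1, 0.5, -0.1]
width: 0.0002
```

```bash
python3 go.py a .042
```

```text
3.0833 [0.5044 0.1014 0.0473] F [ 0.09  0.51 -0.07] w 0.0001646727061685854 q [-0.03  0.52  1.75  0.    0.86 -1.12]
shift mm [ 1.3 -1.2  5.3]  toolx ang 152.04 z [ 0.0091  0.0019 -1.    ] level fix deg [0.34 0.41 0.  ]
```

jog_arm(steps=[[[0.3,0.5,0],[1.3,-1.2,3],0],[[0,0,0],[0,0,1.5],0],[[0,0,0],[0,0,1.5],0],[[0,0,0],[0,0,1.5],0]])

```text
clock: 3.42
tcp_pos: [0.503, 0.1009, 0.0422]
tool_rot: [-0.001, 0.241, 0.97, 0.0]
force: [-12.0, -1.4, 30.8]
width: 0.0003
```

```bash
python3 go.py a .042
```

```text
3.4167 [0.503  0.1009 0.0422] F [-11.97  -1.44  30.75] w 0.00032069722147817206 q [-0.03  0.54  1.75  0.    0.86 -1.12]
shift mm [ 0.3 -0.1  0.2]  toolx ang 152.07 z [-0.0013  0.001  -1.    ] level fix deg [ 0.02 -0.09 -0.  ]
```

Corner a holds rigid (30 N at z = 42.2 mm). Lifting and moving to b, pressing more gently from here on.

jog_arm(steps=[[[0,0,0],[0,0,-3],0],[[0,0,0],[0,0,-15],0],[[0,0,0],[0,0,-20],0],[[0,0,0],[0,0,0],0]])

```text
clock: 3.75
tcp_pos: [0.5027, 0.1009, 0.0815]
tool_rot: [-0.001, 0.241, 0.97, 0.0]
force: [1.2, 0.4, 0.0]
width: 0.0
```

```bash
python3 go.py b .075
```

```text
3.75 [0.5027 0.1009 0.0815] F [1.22 0.38 0.02] w 3.5669016436408224e-05 q [-0.03  0.47  1.72  0.    0.95 -1.12]
shift mm [-65.5 -67.3   6.4]  toolx ang 152.07 z [-0.0027  0.001  -1.    ] level fix deg [-0.02 -0.16 -0.  ]
```

jog_arm(steps=[[[0,0,0.2],[-16.4,-16.8,0],0],[[0,0,0.2],[-16.4,-16.8,0],0],[[0,0,0.2],[-16.4,-16.8,0],0],[[0,0,0.2],[-16.4,-16.8,0],0],[[0,0,0],[0,0,0],0],[[0,0,0],[0,0,0],0]])

```text
clock: 4.25
tcp_pos: [0.5289, 0.0078, 0.0783]
tool_rot: [-0.002, 0.247, 0.969, 0.0]
force: [0.2, -0.1, -1.1]
width: 0.0005
```

```bash
python3 go.py b .047
```

```text
4.25 [0.5289 0.0078 0.0783] F [ 0.24 -0.11 -1.11] w 0.0004505964064956394 q [-0.21  0.51  1.67  0.    0.97 -1.28]
shift mm [ 1.2  2.6 31.3]  toolx ang 151.36 z [-0.0036  0.0014 -1.    ] level fix deg [-0.03 -0.22  0.  ]
```

jog_arm(steps=[[[0,0,0],[0.6,1.3,15],0],[[0,0,0],[0.6,1.3,10],0],[[0,0,0],[0,0,4],0],[[0,0,0],[0,0,0.5],0],[[0,0,0],[0,0,0],0],[[0,0,0],[0,0,0],0]])

```text
clock: 4.75
tcp_pos: [0.5276, 0.014, 0.0459]
tool_rot: [-0.003, 0.246, 0.969, 0.0]
force: [-0.1, -0.2, 0.1]
width: 0.0005
```

```bash
python3 go.py b .042
```

```text
4.75 [0.5276 0.014  0.0459] F [-0.14 -0.21  0.12] w 0.000513851148997257 q [-0.2   0.56  1.69  0.    0.9  -1.27]
shift mm [-2.8 -2.2  3.9]  toolx ang 151.51 z [-0.0062  0.0023 -1.    ] level fix deg [-0.06 -0.38  0.  ]
```

jog_arm(steps=[[[0,-0.4,0],[-2.2,-1.7,2],0],[[0,0,0],[0,0,0],0],[[0,0,0],[0,0,0.6],0],[[0,0,0],[0,0,0.6],0]])

```text
clock: 5.08
tcp_pos: [0.5295, 0.0114, 0.0437]
tool_rot: [0.002, 0.246, 0.969, -0.001]
force: [0.0, -0.8, -0.1]
width: 0.0003
```

```bash
python3 go.py b .042
```

```text
5.0833 [0.5295 0.0114 0.0437] F [ 0.01 -0.83 -0.1 ] w 0.0003284128604656084 q [-0.2   0.56  1.7  -0.    0.88 -1.27]
shift mm [ 0.1 -0.9  1.7]  toolx ang 151.54 z [ 0.003  -0.0019 -1.    ] level fix deg [-0.02  0.2  -0.  ]
```

jog_arm(steps=[[[0,0,0],[0,-0.5,0.7],0],[[0,0,0],[0,0,0.7],0],[[0,0,0],[0,0,0.7],0]])

```text
clock: 5.33
tcp_pos: [0.5295, 0.0108, 0.0423]
tool_rot: [0.002, 0.246, 0.969, -0.001]
force: [-4.9, 1.3, 13.6]
width: 0.0001
```

jog_arm(steps=[[[0,0,0],[0,0,0.7],0]])

```text
clock: 5.42
tcp_pos: [0.5295, 0.0108, 0.0423]
tool_rot: [0.002, 0.246, 0.969, -0.001]
force: [-4.2, 1.3, 11.7]
width: 0.0007
```

jog_arm(steps=[[[0,0,0],[0,0,0.7],0]])

```text
clock: 5.5
tcp_pos: [0.5295, 0.0108, 0.0424]
tool_rot: [0.002, 0.246, 0.969, -0.001]
force: [-3.4, 1.2, 8.7]
width: 0.0006
```

Corner b is rigid too (9–14 N at 42.3 mm). On to c.

jog_arm(steps=[[[0,0,0],[0,0,-5],0],[[0,0,0],[0,0,-15],0],[[0,0,0],[0,0,-15],0],[[0,0,0],[0,0,0],0]])

```text
clock: 5.83
tcp_pos: [0.5291, 0.0109, 0.0788]
tool_rot: [0.001, 0.246, 0.969, -0.001]
force: [0.8, 0.8, -0.4]
width: 0.001
```

```bash
python3 go.py c .075
```

```text
5.8333 [0.5291 0.0109 0.0788] F [ 0.83  0.78 -0.36] w 0.000963321989893962 q [-0.2   0.5   1.68 -0.    0.96 -1.27]
shift mm [-66.8  65.9   4. ]  toolx ang 151.54 z [ 0.0026 -0.0019 -1.    ] level fix deg [-0.02  0.18 -0.  ]
```

jog_arm(steps=[[[0,0.2,0],[-16.7,16.5,0],0],[[0,0,0],[-16.7,16.5,0],0],[[0,0,0],[-16.7,16.5,0],0],[[0,0,0],[-14,14,0],0],[[0,0,0],[0,0,0],0],[[0,0,0],[0,0,0],0]])

```text
clock: 6.33
tcp_pos: [0.6178, 0.0372, 0.076]
tool_rot: [-0.001, 0.246, 0.969, -0.0]
force: [0.1, 0.7, -0.2]
width: 0.0002
```

```bash
python3 go.py c .047
```

```text
6.3333 [0.6178 0.0372 0.076 ] F [ 0.09  0.68 -0.16] w 0.0002255947028573338 q [-0.13  0.68  1.38 -0.    1.09 -1.2 ]
shift mm [-1.3  0.6 29. ]  toolx ang 151.48 z [-0.0022  0.     -1.    ] level fix deg [-0.06 -0.11  0.  ]
```

jog_arm(steps=[[[0,0,0],[-0.8,0.4,15],0],[[0,0,0],[0,0,10],0],[[0,0,0],[0,0,2],0],[[0,0,0],[0,0,0],0],[[0,0,0],[0,0,0],0]])

```text
clock: 6.75
tcp_pos: [0.6155, 0.0363, 0.0466]
tool_rot: [-0.003, 0.247, 0.969, -0.001]
force: [0.2, -0.2, 0.6]
width: -0.0001
```

```bash
python3 go.py c .042
```

```text
6.75 [0.6155 0.0363 0.0466] F [ 0.21 -0.16  0.65] w -0.000133877186809006 q [-0.13  0.71  1.4  -0.    1.03 -1.2 ]
shift mm [-2.9  2.3  4.5]  toolx ang 151.44 z [-5.7e-03  3.0e-04 -1.0e+00] level fix deg [-0.14 -0.29 -0.  ]
```

jog_arm(steps=[[[-0.1,-0.3,0],[-2.5,2,2.5],0],[[0,0,0],[0,0,0],0],[[0,0,0],[-0.4,0.2,0.7],0],[[0,0,0],[0,0,0.7],0]])

```text
clock: 7.08
tcp_pos: [0.6198, 0.0366, 0.0441]
tool_rot: [0.001, 0.247, 0.969, -0.0]
force: [-0.3, -0.8, 0.2]
width: 0.0005
```

jog_arm(steps=[[[0,0,0],[0,0,0.7],0],[[0,0,0],[0,0,0.7],0]])

```text
clock: 7.25
tcp_pos: [0.62, 0.0366, 0.043]
tool_rot: [0.002, 0.247, 0.969, -0.0]
force: [-0.7, 0.7, -0.1]
width: 0.0008
```

```bash
python3 go.py c .042
```

```text
7.25 [0.62   0.0366 0.043 ] F [-0.71  0.68 -0.06] w 0.0008004015496060886 q [-0.13  0.72  1.4  -0.    1.02 -1.2 ]
shift mm [ 0.9 -0.1  1. ]  toolx ang 151.43 z [ 0.0035 -0.0013 -1.    ] level fix deg [ 0.03  0.21 -0.  ]
```

jog_arm(steps=[[[0,0,0],[0.5,0,0.7],0],[[0,0,0],[0,0,0.7],0]])

```text
clock: 7.42
tcp_pos: [0.6199, 0.0367, 0.042]
tool_rot: [0.002, 0.247, 0.969, -0.0]
force: [-0.2, -0.4, 3.7]
width: 0.0006
```

jog_arm(steps=[[[0,0,0],[0,0,0.7],0],[[0,0,0],[0,0,0.7],0]])

```text
clock: 7.58
tcp_pos: [0.62, 0.0366, 0.0411]
tool_rot: [0.003, 0.247, 0.969, -0.0]
force: [-2.8, -0.6, 3.4]
width: 0.0001
```

jog_arm(steps=[[[0,0,0],[0,0,0.7],0],[[0,0,0],[0,0,0.7],0]])

```text
clock: 7.75
tcp_pos: [0.6202, 0.0366, 0.0401]
tool_rot: [0.003, 0.247, 0.969, -0.0]
force: [-0.6, 0.1, 4.4]
width: 0.0
```

jog_arm(steps=[[[0,0,0],[0,0,0.7],0],[[0,0,0],[0,0,0.7],0],[[0,0,0],[0,0,0.7],0]])

```text
clock: 8.0
tcp_pos: [0.6203, 0.0365, 0.0395]
tool_rot: [0.003, 0.247, 0.969, -0.0]
force: [-4.9, 1.2, 11.1]
width: 0.0008
```

jog_arm(steps=[[[0,0,0],[0,0,-3],0],[[0,0,0],[0,0,-12],0],[[0,0,0],[0,0,-15],0],[[0,0,0],[0,0,-5],0],[[0,0,0],[0,0,0],0]])

```text
clock: 8.42
tcp_pos: [0.6197, 0.037, 0.0758]
tool_rot: [0.002, 0.247, 0.969, -0.0]
force: [-0.4, -0.0, 0.6]
width: 0.0003
```

```bash
python3 go.py tc .07
```

```text
8.4167 [0.6197 0.037  0.0758] F [-0.39 -0.05  0.6 ] w 0.00031008702811692395 q [-0.13  0.68  1.38 -0.    1.08 -1.2 ]
shift mm [-59.1  -0.4   6.1]  toolx ang 151.44 z [ 0.0042 -0.0014 -1.    ] level fix deg [ 0.04  0.25 -0.  ]
```

Corner c is the soft one: it sank from 42.3 to 39.5 mm, giving at 3–4 N and then stopping. Next is tab c.

jog_arm(steps=[[[0,0.2,0],[-15,0,0],0],[[0,0,0],[-15,0,0],0],[[0,0,0],[-15,0,0],0],[[0,0,0],[-11,0,0],0],[[0,0,0],[0,0,0],0],[[0,0,0],[0,0,0],0]])

```text
clock: 8.92
tcp_pos: [0.6696, 0.0098, 0.0737]
tool_rot: [-0.001, 0.246, 0.969, 0.0]
force: [-0.1, 0.3, -0.0]
width: 0.0005
```

```bash
python3 go.py tc .055;python3 - <<'E'
from rig import *; from h import *
s=snapshot("scene"); im=s["pixels"]; cv2.imwrite("pics/s2.png",cv2.resize(im[140:280,150:330],None,fx=4,fy=4,interpolation=cv2.INTER_CUBIC))
E
```

```text
8.9167 [0.6696 0.0098 0.0737] F [-0.06  0.32 -0.03] w 0.00047196178381815113 q [-0.16  0.78  1.19  0.    1.17 -1.23]
shift mm [-2.3 -0.4 18.6]  toolx ang 151.48 z [-0.0013  0.001  -1.    ] level fix deg [ 0.02 -0.09  0.  ]
```

View pics/s2.png

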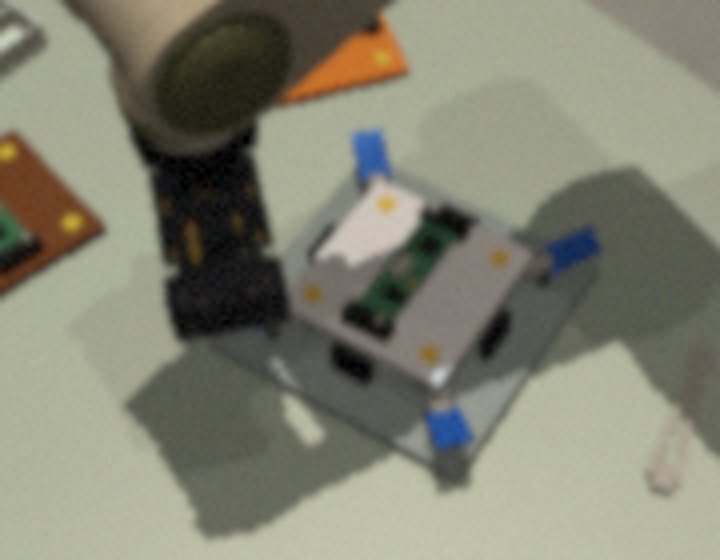

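The gripper hangs over tab c; the other three tabs (crop (370,152), (573,250), (448,425)) are up. Descending on it.

jog_arm(steps=[[[0,0,0],[-1.5,0,10],0],[[0,0,0],[0,0,7],0],[[0,0,0],[0,0,3],0],[[0,0,0],[0,0,2],0]])

```text
clock: 9.3
tcp_pos: [0.6691, 0.0104, 0.0491]
tool_rot: [-0.002, 0.246, 0.969, 0.0]
force: [-0.5, -0.6, 0.2]
width: 0.0003
```

jog_arm(steps=[[[0,0,0],[0,0,1.5],0],[[0,0,0],[0,0,1.5],0],[[0,0,0],[0,0,1.5],0]])

```text
clock: 9.55
tcp_pos: [0.6692, 0.0106, 0.0447]
tool_rot: [-0.001, 0.246, 0.969, 0.0]
force: [-1.7, -1.2, 6.3]
width: 0.0003
```

```bash
python3 go.py tc .026
```

```text
9.55 [0.6692 0.0106 0.0447] F [-1.74 -1.24  6.31] w 0.0003381058951196414 q [-0.16  0.82  1.21  0.    1.12 -1.23]
shift mm [-3.  -0.9 18.7]  toolx ang 151.57 z [-1.9e-03  9.0e-04 -1.0e+00] level fix deg [-0.01 -0.12 -0.  ]
```

jog_arm(steps=[[[0,0,0],[-0.5,0,1.5],0],[[0,0,0],[-0.5,0,1.5],0],[[0,0,0],[-0.5,0,1.5],0]])

```text
clock: 9.8
tcp_pos: [0.6706, 0.0099, 0.0422]
tool_rot: [-0.001, 0.245, 0.969, -0.0]
force: [-3.4, -0.2, 5.8]
width: 0.0005
```

jog_arm(steps=[[[0,0,0],[-0.5,0,1.5],0],[[0,0,0],[-0.5,0,1.5],0],[[0,0,0],[-0.5,0,1.5],0],[[0,0,0],[-0.5,0,1.5],0]])

```text
clock: 10.13
tcp_pos: [0.6723, 0.0089, 0.037]
tool_rot: [-0.001, 0.245, 0.969, -0.0]
force: [-3.8, 0.4, 4.8]
width: 0.0006
```

```bash
python3 go.py tc .026
```

```text
10.1333 [0.6723 0.0089 0.037 ] F [-3.77  0.44  4.77] w 0.0006321987594605793 q [-0.16  0.83  1.2  -0.    1.11 -1.24]
shift mm [ 0.5 -0.9 11. ]  toolx ang 151.6 z [-0.0015  0.     -1.    ] level fix deg [-0.04 -0.07 -0.  ]
```

jog_arm(steps=[[[0,0,0],[0,0,1.5],0],[[0,0,0],[0,0,1.5],0],[[0,0,0],[0,0,1.5],0],[[0,0,0],[0,0,1.5],0],[[0,0,0],[0,0,1.5],0]])

```text
clock: 10.55
tcp_pos: [0.6735, 0.0083, 0.0309]
tool_rot: [0.001, 0.245, 0.969, -0.0]
force: [-3.0, -1.0, 5.3]
width: 0.0007
```

jog_arm(steps=[[[0,0,0],[0,0,1.5],0],[[0,0,0],[0,0,1.2],0],[[0,0,0],[0,0,1.2],0]])

```text
clock: 10.8
tcp_pos: [0.6738, 0.0081, 0.0277]
tool_rot: [0.002, 0.245, 0.969, -0.0]
force: [-4.7, 0.8, 4.1]
width: 0.0005
```

```bash
python3 go.py tc .026
```

```text
10.8 [0.6738 0.0081 0.0277] F [-4.69  0.78  4.06] w 0.000497391766229229 q [-0.16  0.84  1.2  -0.    1.09 -1.24]
shift mm [ 2.2 -0.9  1.7]  toolx ang 151.6 z [ 0.0028 -0.0016 -1.    ] level fix deg [-0.01  0.19  0.  ]
```

jog_arm(steps=[[[0,0,0],[0.5,0,1.2],0],[[0,0,0],[0.5,0,1.2],0],[[0,0,0],[0,0,1.2],0]])

```text
clock: 11.05
tcp_pos: [0.6739, 0.008, 0.0262]
tool_rot: [0.003, 0.245, 0.969, -0.001]
force: [-8.5, 1.6, 15.4]
width: 0.0004
```

jog_arm(steps=[[[0,0,0],[0,0,1.3],0],[[0,0,0],[0,0,1.3],0],[[0,0,0],[0,0,1.3],0]])

```text
clock: 11.3
tcp_pos: [0.6739, 0.0081, 0.0262]
tool_rot: [0.003, 0.245, 0.97, -0.001]
force: [-7.7, -0.0, 13.3]
width: 0.0002
```

```bash
python3 go.py tc .026
```

```text
11.3 [0.6739 0.0081 0.0262] F [-7.73 -0.   13.3 ] w 0.0002453803683079999 q [-0.16  0.84  1.21 -0.    1.08 -1.24]
shift mm [ 2.3 -0.9  0.2]  toolx ang 151.65 z [ 0.0057 -0.0032 -1.    ] level fix deg [-0.01  0.37  0.  ]
```

jog_arm(steps=[[[0,0.3,0],[0.5,0,1.8],0],[[0,0,0],[0.3,0,1.8],0]])

```text
clock: 11.47
tcp_pos: [0.6739, 0.0081, 0.0262]
tool_rot: [0.002, 0.245, 0.97, -0.001]
force: [-8.7, 0.8, 15.9]
width: 0.0002
```

jog_arm(steps=[[[0,0,0],[0,0,-4],0],[[0,0,0],[0,0,-15],0],[[0,0,0],[0,0,-20],0],[[0,0,0],[0,0,-12],0],[[0,0,0],[0,0,0],0]])

```text
clock: 11.88
tcp_pos: [0.6741, 0.0081, 0.0778]
tool_rot: [0.002, 0.245, 0.97, -0.0]
force: [0.7, 0.3, 0.0]
width: 0.0007
```

```bash
python3 go.py c .07; python3 - <<'E'
from rig import *; from h import *
s=snapshot("top"); im=s["pixels"]; cv2.imwrite("pics/t3.png",cv2.resize(im[140:230,195:290],None,fx=6,fy=6,interpolation=cv2.INTER_CUBIC))
s=snapshot("wrist"); cv2.imwrite("pics/w3.png",s["pixels"])
E
```

```text
11.8833 [0.6741 0.0081 0.0778] F [0.69 0.34 0.03] w 0.0006573876650874191 q [-0.16  0.78  1.17 -0.    1.18 -1.24]
shift mm [62.  -0.7  7.5]  toolx ang 151.66 z [ 0.0037 -0.0016 -1.    ] level fix deg [ 0.02  0.23 -0.  ]
```

View pics/w3.png

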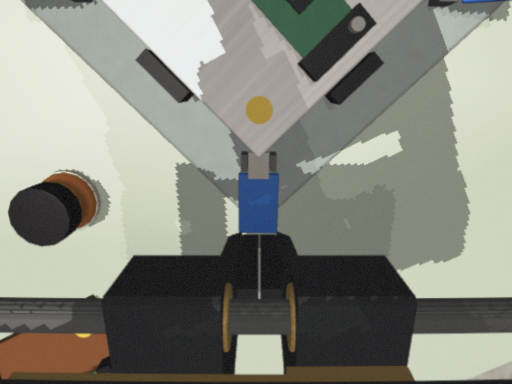

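```bash
python3 - <<'E'
from rig import *; from h import *
from scipy.spatial.transform import Rotation as R
o=get_obs(); s=snapshot("wrist"); im=s["pixels"]
q=o["tool_rot"]; T=np.eye(4); T[:3,:3]=R.from_quat([q[1],q[2],q[3],q[0]]).as_matrix(); T[:3,3]=o["tcp_pos"]
E=T@s["hand_eye"]
h=cv2.cvtColor(im,cv2.COLOR_BGR2HSV)
for (u,v),a in blobs(cv2.inRange(h,(18,90,100),(35,255,255))>0,100): print(u,v,a,onz(s,[u,v],.042,E)[0].round(4))
c=np.array([.561,.069]); d=np.array([.6192,.037])-c; d/=np.linalg.norm(d)
for nm,r,z in (("tip flat",.145,.026),("tip up",.1385,.049),("inner flat",.107,.026),("inner up",.1048,.032)):
    print(nm,proj(s,np.r_[c+d*r,z],E).round(1))
E
```

```text
259.3 110.9 591 [0.6186 0.0371 0.042 ]
292.5 323.8 225 [ 0.7411 -0.0056  0.042 ]
225.2 324.4 234 [ 0.7218 -0.0424  0.042 ]
82.4 335.5 104 [ 0.6868 -0.1263  0.042 ]
tip flat [[258.5 240.2]]
tip up [[258.5 247.1]]
inner flat [[259.  180.9]]
inner up [[259.  179.8]]
```

View pics/t3.png

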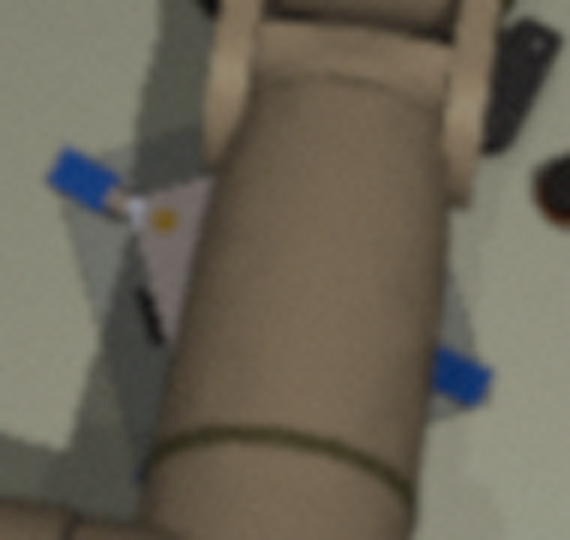

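The wrist view shows tab c flat at (259,200) and mark c at (259,111). The mark works out to (0.6186, 0.0371), which agrees with my estimate. Back to mark c.

jog_arm(steps=[[[0,0.2,0],[15,0,0],0],[[0,0,0],[15,0,0],0],[[0,0,0],[15,0,0],0],[[0,0,0],[13,-0.5,0],0],[[0,0,0],[0,0,0],0],[[0,0,0],[0,0,0],0]])

```text
clock: 12.53
tcp_pos: [0.6168, 0.0362, 0.067]
tool_rot: [-0.007, 0.245, 0.969, -0.001]
force: [0.6, -0.2, 0.5]
width: 0.0005
```

```bash
python3 go.py c .047
```

```text
12.5333 [0.6168 0.0362 0.067 ] F [ 0.62 -0.18  0.45] w 0.0005323485202498908 q [-0.13  0.69  1.38  0.    1.09 -1.21]
shift mm [-2.   1.9 20. ]  toolx ang 151.6 z [-0.0142  0.0023 -0.9999] level fix deg [-0.27 -0.78  0.  ]
```

jog_arm(steps=[[[-0.3,-0.8,0],[-2,1.7,10],0],[[0,0,0],[0,0,7],0],[[0,0,0],[0,0,0],0],[[0,0,0],[0,0,0],0]])

```text
clock: 12.87
tcp_pos: [0.6207, 0.0356, 0.0475]
tool_rot: [-0.0, 0.246, 0.969, 0.0]
force: [-0.3, -0.2, -0.5]
width: 0.0003
```

```bash
python3 go.py c .042
```

```text
12.8667 [0.6207 0.0356 0.0475] F [-0.3  -0.16 -0.54] w 0.0002937279920340182 q [-0.13  0.72  1.39  0.    1.04 -1.21]
shift mm [2.  0.5 5.6]  toolx ang 151.56 z [-6.e-04  3.e-04 -1.e+00] level fix deg [-0.   -0.04 -0.  ]
```

jog_arm(steps=[[[0,0,0],[1.6,0.6,2.5],0],[[0,0,0],[0,0,0.7],0],[[0,0,0],[0,0,0.7],0]])

```text
clock: 13.12
tcp_pos: [0.6201, 0.0364, 0.0435]
tool_rot: [-0.0, 0.246, 0.969, 0.0]
force: [0.1, -0.0, -0.0]
width: 0.0003
```

jog_arm(steps=[[[0,0,0],[0,0,0.7],0],[[0,0,0],[0,0,0.7],0],[[0,0,0],[0,0,0.7],0]])

```text
clock: 13.37
tcp_pos: [0.6205, 0.0363, 0.042]
tool_rot: [0.0, 0.246, 0.969, 0.0]
force: [-2.5, -0.4, 3.8]
width: 0.0006
```

```bash
python3 go.py c .042
```

```text
13.3667 [0.6205 0.0363 0.042 ] F [-2.52 -0.36  3.83] w 0.000580715121356802 q [-0.13  0.73  1.39  0.    1.02 -1.2 ]
shift mm [ 1.4 -0.  -0. ]  toolx ang 151.52 z [ 1.e-04  1.e-04 -1.e+00] level fix deg [0.01 0.   0.  ]
```

jog_arm(steps=[[[0,0,0],[0.4,0,0.7],0],[[0,0,0],[0,0,0.7],0],[[0,0,0],[0,0,0.7],0]])

```text
clock: 13.62
tcp_pos: [0.6205, 0.0363, 0.0417]
tool_rot: [0.001, 0.246, 0.969, -0.0]
force: [-3.5, -0.7, 8.0]
width: 0.0002
```

jog_arm(steps=[[[0,0,0],[0,0,0.8],0],[[0,0,0],[0,0,0.8],0]])

```text
clock: 13.78
tcp_pos: [0.6205, 0.0363, 0.0417]
tool_rot: [0.001, 0.246, 0.969, -0.0]
force: [-3.9, 0.2, 7.7]
width: 0.0002
```

jog_arm(steps=[[[0,0,0],[0,0,0.8],0],[[0,0,0],[0,0,0.8],0]])

```text
clock: 13.95
tcp_pos: [0.6205, 0.0363, 0.0417]
tool_rot: [0.001, 0.246, 0.969, -0.0]
force: [-3.7, -0.1, 8.0]
width: 0.0007
```

The shim now carries it: 41.7 mm at 8 N, against 39.5 mm before. I'll press a little firmer and check that the hold is steady while looking at the scene.

jog_arm(steps=[[[0,0,0],[0,0,1],0],[[0,0,0],[0,0,1],0]])

```text
clock: 14.12
tcp_pos: [0.6205, 0.0363, 0.0416]
tool_rot: [0.001, 0.245, 0.969, -0.0]
force: [-3.8, -0.7, 9.1]
width: 0.0006
```

```bash
python3 - <<'E'
from rig import *; from h import *
for i in range(12):
    s=snapshot("scene"); o=get_obs()
    if i%3==2: print(o["clock"],o["force"].round(2),o["tcp_pos"].round(4))
cv2.imwrite("pics/s4.png",cv2.resize(s["pixels"][120:340,60:460],None,fx=2,fy=2,interpolation=cv2.INTER_CUBIC))
E
```

```text
14.2667 [-3.97  0.14  9.51] [0.6205 0.0363 0.0416]
14.4167 [-4.72  0.44  9.33] [0.6205 0.0363 0.0416]
14.5667 [-3.97 -0.1   9.24] [0.6205 0.0363 0.0416]
14.7167 [-4.46 -1.12  9.17] [0.6205 0.0363 0.0416]
```

View pics/s4.png

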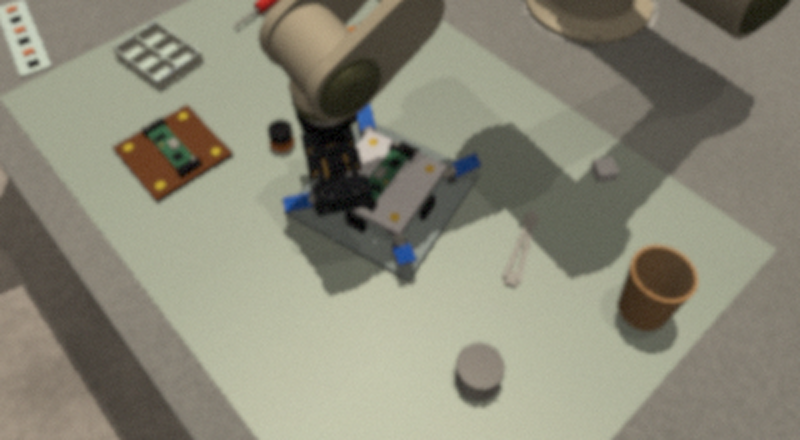

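The hold is steady at 9.2–9.5 N. Tab c lies flat at crop (297,203), tabs a, b and d are still up, and the things around the base are undisturbed. Handing in.

```bash
python3 -c "
from rig import *
print(sign_off())"
```

```text
the job is handed in; nothing more can be done
None
```

The soft corner is c, the far-right one. I pressed its tab flat and handed the job in with the fingertips holding its mark at about 9 N.

- **Finding the corner:** I pressed a, then b, then c. Corners a and b did not give. Corner c gave way at about 4 N and sank from about 42.3 to 39.5 mm. I did not press d, since the soft corner was already found.
- **Pressing the tab:** I pushed tab c down to its stop. The fingertips stopped at 26.2 mm (flat is 26 mm) at about 16 N. The wrist picture shows it flat, though the fingers partly hid its tip. In the last scene picture the other three tabs are still up.
- **Final hold:** Mark c now sits at 41.6 mm under 9.2–9.5 N, steady for 0.6 s before hand-in, so the shim carries it. The clock was about 14.7 s.
- **What was less clean:** The first press on a went harder than meant, about 31 N down with 12 N sideways. That is under the 40 N limit, and I saw no shift of the plate afterwards. The fingertips rest about 1.5 mm from mark c's estimated centre, well inside the 14 mm mark. I checked the surrounding objects by eye in the pictures, not by measurement, and they looked undisturbed.

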